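# Wedge the rocking microscope

## Robot

A 6-joint arm with a two-finger parallel gripper is mounted at the origin on the work surface. World frame = base frame: x ahead of the robot, y to its left, z up, the work surface at z = 0. Lengths are in m, angles in rad, forces in N, time in s.
With the tool pointing down it reaches from about 0.275 to 0.725 m from the base axis. Payload 5.6 kg.
Tool frame: the origin (TCP) lies at the very end of the fingers, on their centre line; the grasp point (between the pads) lies arm.grasp_offset behind it (arm.grasp_offset is the distance from the TCP to the grasp point, in m); x points along the fingers, y is the direction in which the jaws open and shut, and the axes are right-handed (so a half turn about x gives the same grasp; the last joint's range is limited). The gripper opens to 85 mm and grips with 20 to 120 N. Pads are 22 mm wide; open, the fingers measure 114 mm over their backs; the gripper's body (76 mm by 85 mm) begins 54 mm behind the grasp point. The pads swing forward as they close: fully open they stand 13 mm farther back than shut.
Start: joints at [1.453, 0.255, 0.108, 0, -1.424, -0.285], TCP at [0.216, 0.506, 0.231] pointing down, gripper open.
Joint ranges: [-2.95, 2.95], [-1.21, 1.97], [-1.09, 1.5], [-2.87, 1.71], [-2.94, -0.07], [-3.05, 3.05]. Speed limits (rad/s): [2.57, 2.57, 3.14, 3.14, 3.14, 3.14].

## Interface

Orientations are given as a rotation vector (axis times angle).
In Python, from rig import status, eyes, arm gives the robot as it stands.
- The arm moves only by the tool servo_tool, never from a script. Its arguments are lists of equal length, an entry for each row: "dr": the turn, a rotation vector about the world's x, y, z in degrees, a list of three; "travel": the shift along the world's x, y, z in mm, a list of three; "fingers": the opening, from 0 (shut) to 1 (fully open). A call has 1 to 8 rows; each row shifts and turns the commanded pose from where the row before left it; what a row does not reach is not made up. A row lasts 1/8 s, in which the tool goes at most 62.5 mm and 10.7 degrees, less where a joint would pass 70% of its speed; a pose out of reach is approached as far as the arm can. A call is refused whole if a number of a shift passes 62.5 or a number of a turn 10.7, either way. A call with a gripper value outside its range is refused whole. The fingers move at their own pace and stop on an object; the grip force is fixed at half the most. Time passes only in rows, so rows that do not move let the fingers close. It gives the time, the measured TCP pose, the force and the opening at its end, in the units of the state.
- status.sense(): the state, without advancing time (a new reading comes with each control period).
- eyes.capture(name): name is "scene" or "side" or "wrist"; returns a dict with "color" (420x560x3 uint8, blue, green, red), "fx", "fy", "cx", "cy" (pixels), "k1" (the pictures are not rectified: a ray, as slopes to the right and down, at radius r is drawn at 1 + k1 r^2 times it, then the intrinsics apply), "world_to_cam" (4x4, takes a point from world to camera coordinates). Camera axes: x right, y up, looking along -z (the intrinsics and any distortion apply to the point x, -y, -z); pixel columns grow to the right and rows downward; lengths in m; the calibration is good to about 2 mm. A picture is of the moment at which its call begins. There is no depth.
- arm.job_done(): hands the job in, once; it reports no verdict.
The state is a dict: "clock": time; "q": joint angles; "qd": joint speeds; "tau": joint torques, N m; "eef_pos": TCP position; "orientation": TCP orientation; "wrist_force": force on the tool from outside, world axes, zero at the start; "wrist_torque": the same for the moment, N m; "grip_width": finger opening in m.
Only numpy, scipy, OpenCV 4.12 (cv2) and the standard library are available. Lean on these libraries where they do the work, as an engineer would, in place of code of your own. Each camera call takes 0.05 s, during which the arm holds its last target.

## Task

The white digital microscope leans and rocks because its far right foot (seen from the robot) has lost its rubber bumper. With the fingertips, push the wooden wedge that lies to its right, thin end first, under that bare foot until the base is level and no longer rocks, then press down firmly on the near left corner of the base for a moment to check that it stands firm, and leave it so. Only push: the wedge is not to be pinched or lifted, the microscope must stay in its place, and everything else on the table is left alone.

Things in the scene. Friction and masses are not known exactly. Their poses are not given: they have to be found in the camera images.
- scope: White microscope stand, 3.6 kg, loose. Base plate 230 (x) by 280 (y) by 22 mm, top 44 mm up when level; feet 89 mm (x) and 114 mm (y) off centre. Over the plate: pole (x +88, y 0, 340 mm high), focus block, lens and camera at the centre (125 to 316 mm high, 68 mm wide). Origin: plate's centre, at table height; x away from the robot, y left, z up. It starts leaning 0.057 rad to the far right.
- bare_foot (a point): Lowest point of the bare foot: a smooth brass dome 27 mm wide under the far right corner, 26 mm in from each edge of the plate, 8 mm shorter than the three black rubber feet. It starts on the table, while the near left foot hangs 8 mm in the air. Raised 8 mm by the wedge, all four feet bear, the base is level, and pushing farther takes clearly more force.
- check_corner (a point): Point on top of the base plate right above the near left foot, 26 mm in from both edges, marked by a dark screw head: where to press (within 30 mm, with 5 to 15 N). 44 mm above the table when level, some 52 mm at the start.
- shim: Loose beech wedge: 90 mm long (x), 50 mm wide (y), 2 mm thick at the thin end (+x), rising evenly to 16 mm at the thick end (-x), whose upright face is what to push; pushed across most of its width it turns square. Origin: centre of its flat underside. It is 8 mm thick 39 mm from the thin end. The foot needs 4 to 10 N to mount it, 3 to 6 N to climb, over 10 N once level, when the stand slides.
- weight: Brass paperweight with a knob, 56 mm across, 56 mm high; leave alone. Origin: centre of its underside.
- jar: Glass paste jar with white lid, 62 mm across, 75 mm high; leave alone. Origin: centre of its underside.
- loupe: Round stand loupe, clear foot and black top, 50 mm across, 56 mm high; leave alone. Origin: centre of its underside.
- pot: Grey pot of pencils, 72 mm across, 175 mm high; leave alone. Origin: centre of its underside.
- brush: Dusting brush 200 mm long lying on the table beyond the microscope; leave alone. Origin: about its middle, at table height.
- printbox: Cream archive box 265 by 205 by 75 mm to the left of the microscope; leave alone. Origin: centre of its underside.
Things that resemble listed ones, but are neither listed nor needed, are in the scene too. Of the things that look like the shim, take the one that is nearest to the robot's base at the start.

How it is judged:
On the way, in this order (a step that is already met when the one before it is completed fails the run):
1. the base is level, its bare foot resting on the wedge (angle between scope's own z axis and vertical below 0.01 rad and contact force between shim and scope above 0.8 N), for 0.2 s.
2. the near left corner of the base is pressed down firmly, and the base does not rock: it stays level with the bare foot bearing on the wedge (all of step 1 and contact force between the fingers and scope above 3 N and horizontal distance between the grasp point and check_corner below 0.05 m), for 0.25 s.
At the end, for the whole second after the job is handed in: The base is level within 0.010 rad (0.6 degrees) with the bare foot bearing on the wedge (over 0.8 N), the wedge lies flat on the table, the microscope stands within 20 mm of where it stood, and nothing moves (all of step 1 and angle between shim's own z axis and vertical below 0.06 rad and distance of scope from where it was at the start of the episode below 0.02 m and linear speed of each of scope, shim below 0.01 m/s and horizontal distance between shim and bare_foot below 0.06 m); the robot touches nothing.
It fails at once if the wedge is lifted off the table or stood on end (height (world z) of shim above 0.012 m or angle between shim's own z axis and vertical above 0.25 rad).
It fails at once if the wedge is squeezed or rammed with over 30 N (contact force between the fingers and shim above 30 N).
It fails at once if the microscope is shoved more than 25 mm, tipped over 8 degrees or lifted (distance of scope from where it was at the start of the episode above 0.025 m or angle between scope's own z axis and vertical above 0.14 rad or height (world z) of scope above 0.012 m).
It fails at once if the microscope is struck or pressed with over 45 N (contact force between the fingers and scope above 45 N).
It fails at once if a bystander is moved more than 15 mm (distance of any of weight, jar, loupe, pot, brush, printbox from where it was at the start of the episode above 0.015 m).
It also fails if it takes over 67 s, if anything falls off the work surface, if the arm or the gripper's body presses on something with over 40 N, if the wrist force passes 120 N, or if a joint passes its speed limit or range.

## Working session

There is one attempt and no reset: what is moved stays moved. The work goes in short steps, Python scripts to look and compute and a tool call to move; the robot and the scene stay as the last step left them, time stands still between calls to the robot, and variables do not carry over. Pictures are saved under pics/ and viewed, and the job is handed in when it is done.

Besides the shell and the picture viewer there is one more tool, called after ">>>" by a JSON object that holds its "method" and its "body". servo_tool: Moves the arm, as the interface text tells. Its arguments: {"type":"object","properties":{"dr":{"type":"array","items":{"type":"array","items":{"type":"number"}}},"travel":{"type":"array","items":{"type":"array","items":{"type":"number"}}},"fingers":{"type":"array","items":{"type":"number"}}},"required":["dr","travel","fingers"]}

```bash
mkdir -p pics; ls; cat > h.py <<'E'
import numpy as np,cv2,pickle
from rig import status,eyes,arm
def cap(n,f):
    d=eyes.capture(n); cv2.imwrite(f'pics/{f}.png',d['color']); pickle.dump(d,open(f'pics/{f}.pkl','wb')); return d
def load(f): return pickle.load(open(f'pics/{f}.pkl','rb'))
def ray(d,u,v):
    K=np.array([[d['fx'],0,d['cx']],[0,d['fy'],d['cy']],[0,0,1.]])
    p=cv2.undistortPoints(np.array([[[u,v]]],float),K,np.array([d['k1'],0,0,0,0.]),None,None,None,(3,100,1e-12)) if False else cv2.undistortPoints(np.array([[[u,v]]],float),K,np.array([d['k1'],0,0,0,0.]))
    x,y=p[0,0]; M=np.array(d['world_to_cam']); R=M[:3,:3];t=M[:3,3]
    return -R.T@t, R.T@np.array([x,-y,-1.])
def onz(d,u,v,z):
    o,r=ray(d,u,v); return o+r*(z-o[2])/r[2]
def proj(d,P):
    M=np.array(d['world_to_cam']); c=M[:3,:3]@np.array(P,float)+M[:3,3]
    x,y=c[0]/-c[2],-c[1]/-c[2]; s=1+d['k1']*(x*x+y*y)
    return d['fx']*x*s+d['cx'], d['fy']*y*s+d['cy']
E
python3 - <<'E'
from h import *
for n in ['scene','side','wrist']: cap(n,n+'0')
s=status.sense(); print(s); print(arm.grasp_offset)
for n in ['scene','side','wrist']:
    d=load(n+'0'); print(n,ray(d,280,210))
E
```

```text
pics
{'clock': 0.15, 'q': array([ 1.45261370e+00,  2.55597850e-01,  1.07329082e-01, -3.49562997e-04,
       -1.42389886e+00, -2.84574737e-01]), 'qd': array([-0.00166297, -0.00101174,  0.00333684,  0.00060162, -0.00062491,
       -0.0014196 ]), 'tau': array([ 2.68906706e-04, -3.86943769e+01,  2.38081813e+01,  5.36646098e+00,
       -4.52187043e-03,  4.14903226e-06]), 'eef_pos': array([0.21540008, 0.50567339, 0.23062202]), 'orientation': array([-2.00030654,  0.4098802 ,  2.00077741]), 'wrist_force': array([ 0.63587661,  0.26761108, -0.20409411]), 'wrist_torque': array([ 0.00578904,  0.04833339, -0.02505776]), 'grip_width': 0.0851994281581818}
0.0187
scene (array([ 1.3096255 , -0.18693891,  1.04699595]), array([-0.59184972,  0.12312835, -0.79659997]))
side (array([-0.33160064, -0.92058562,  1.06834168]), array([ 0.56922644,  0.5529837 , -0.60854143]))
wrist (array([0.28010873, 0.47891782, 0.37476758]), array([-0.26186849,  0.10073961, -0.9598906 ]))
```

View pics/scene0.png

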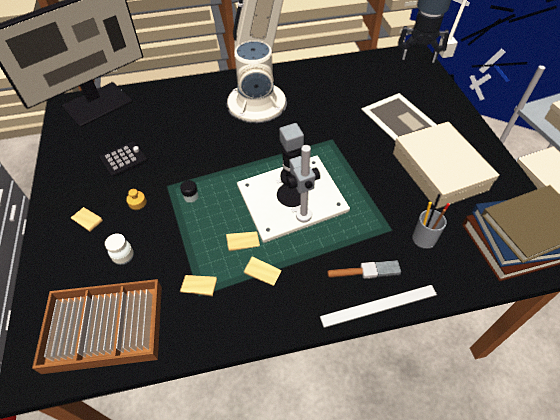

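View pics/side0.png

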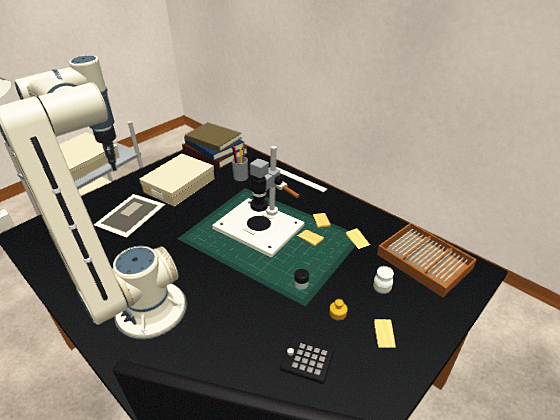

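View pics/wrist0.png

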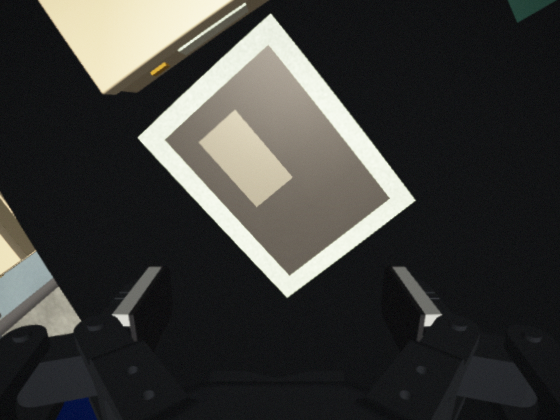

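```bash
python3 - <<'E'
from h import *
d=load('scene0');im=d['color']
cv2.imwrite('pics/c1.png',cv2.resize(im[130:310,60:400],None,fx=2.35,fy=2.35,interpolation=cv2.INTER_CUBIC))
d2=load('side0')
cv2.imwrite('pics/c2.png',cv2.resize(d2['color'][170:360,180:420],None,fx=3.15,fy=3.15,interpolation=cv2.INTER_CUBIC))
for dd,n in((d,'scene'),(d2,'side')):
    hsv=cv2.cvtColor(dd['color'],cv2.COLOR_BGR2HSV)
    m=cv2.inRange(hsv,(17,50,120),(32,200,255))
    cs,_=cv2.findContours(m,0,1)
    for c in cs:
        a=cv2.contourArea(c)
        if 150<a<900:
            x,y,w,h=cv2.boundingRect(c)
            q=cv2.approxPolyDP(c,0.06*cv2.arcLength(c,True),True)[:,0]
            M=cv2.moments(c); ctr=onz(dd,M['m10']/M['m00'],M['m01']/M['m00'],.006)
            print(n,a,ctr.round(3),np.linalg.norm(ctr[:2]).round(3))
            for p in q: print('   ',p,onz(dd,*p,0.0)[:2].round(3),onz(dd,*p,.016)[:2].round(3))
E
```

```text
scene 541.5 [ 0.735 -0.298  0.006] 0.793
    [185 275] [ 0.694 -0.333] [ 0.703 -0.331]
    [180 291] [ 0.74 -0.35] [ 0.749 -0.348]
    [212 295] [ 0.772 -0.267] [ 0.78  -0.266]
    [216 277] [ 0.72  -0.249] [ 0.729 -0.248]
scene 570.0 [ 0.732 -0.121  0.006] 0.742
    [252 256] [ 0.675 -0.14 ] [ 0.685 -0.14 ]
    [244 272] [ 0.722 -0.171] [ 0.731 -0.171]
    [273 285] [ 0.779 -0.1  ] [ 0.787 -0.101]
    [281 270] [ 0.738 -0.068] [ 0.747 -0.07 ]
scene 474.0 [ 0.62  -0.158  0.006] 0.64
    [257 232] [ 0.597 -0.11 ] [ 0.608 -0.111]
    [226 234] [ 0.583 -0.202] [ 0.594 -0.201]
    [228 249] [ 0.636 -0.203] [ 0.647 -0.203]
    [258 246] [ 0.646 -0.116] [ 0.656 -0.117]
scene 348.5 [ 0.434 -0.611  0.006] 0.749
    [ 83 207] [ 0.38  -0.626] [ 0.394 -0.619]
    [ 71 218] [ 0.416 -0.66 ] [ 0.43  -0.653]
    [ 90 230] [ 0.476 -0.6  ] [ 0.489 -0.594]
    [101 219] [ 0.441 -0.569] [ 0.455 -0.563]
scene 254.0 [ 0.389 -0.463  0.006] 0.605
    [130 189] [ 0.338 -0.48 ] [ 0.353 -0.476]
    [129 206] [ 0.409 -0.484] [ 0.423 -0.48 ]
    [143 206] [ 0.419 -0.441] [ 0.433 -0.437]
    [143 194] [ 0.369 -0
[... 2959 characters left out ...]
]
    [171 193] [0.429 0.5  ] [0.417 0.479]
    [139 178] [0.397 0.72 ] [0.387 0.696]
    [175 205] [0.388 0.411] [0.377 0.391]
side 441.0 [0.278 1.009 0.006] 1.046
    [ 59 144] [0.281 1.368] [0.272 1.334]
    [ 74 180] [0.175 0.945] [0.167 0.917]
    [107 162] [0.367 0.978] [0.356 0.95 ]
    [103 149] [0.42  1.122] [0.408 1.091]
    [ 69 168] [0.207 1.073] [0.199 1.043]
side 614.0 [0.92  0.804 0.006] 1.222
    [184 135] [0.807 0.921] [0.79  0.894]
    [222 145] [0.873 0.671] [0.855 0.648]
    [240 132] [1.039 0.712] [1.019 0.688]
    [207 122] [0.997 0.955] [0.977 0.927]
side 307.0 [0.488 1.562 0.006] 1.636
    [105 104] [0.725 1.683] [0.709 1.644]
    [ 55 132] [0.328 1.536] [0.318 1.499]
```

View pics/c1.png

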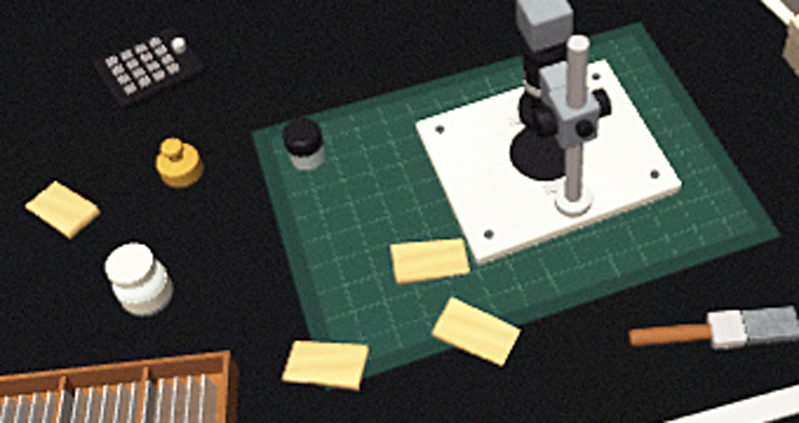

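View pics/c2.png

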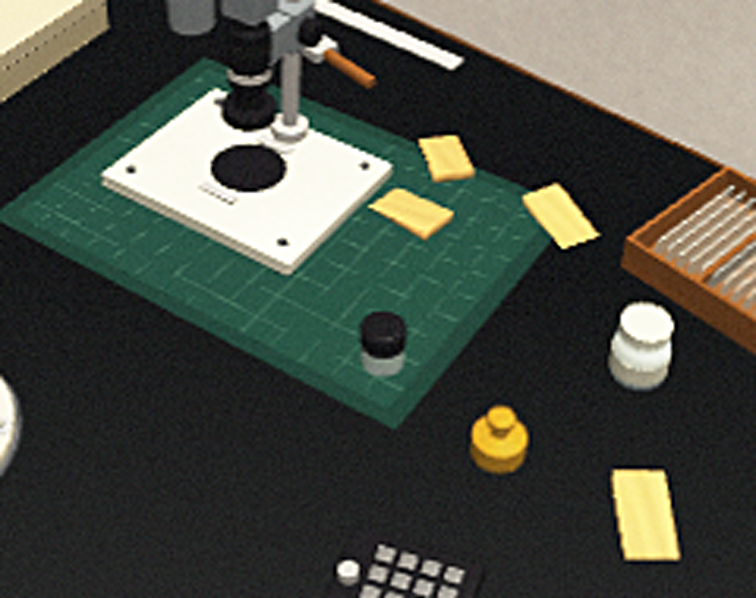

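```bash
python3 - <<'E'
from h import *
a=load('scene0');b=load('side0')
def ref(d,u,v,r=5):
    g=cv2.cvtColor(d['color'],cv2.COLOR_BGR2GRAY).astype(float)
    u0,v0=int(round(u)),int(round(v)); p=g[v0-r:v0+r+1,u0-r:u0+r+1]
    p=np.clip(170-p,0,None); lab=cv2.connectedComponents((p>10).astype(np.uint8))[1]
    yy,xx=np.mgrid[-r:r+1,-r:r+1]; p=p*(xx**2+yy**2<=10)
    return u0+(p*xx).sum()/p.sum(),v0+(p*yy).sum()/p.sum()
sc={'NR':(440,128),'FR':(489,234),'FL':(655,174),'NL':(596,76)}
sd={'NR':(282,242),'FR':(364,166),'NL':(131,170)}
Z={'NR':.044,'FR':.036,'FL':.044,'NL':.052}
P={}
for k,(x,y) in sc.items():
    u,v=ref(a,x/2.35+60,y/2.35+130); p=onz(a,u,v,Z[k]); P[k]=p
    print(k,'scene',round(u,1),round(v,1),p.round(4))
    if k in sd:
        x,y=sd[k]; u2,v2=ref(b,x/3.15+180,y/3.15+170); q=onz(b,u2,v2,Z[k]); print('   side',round(u2,1),round(v2,1),q.round(4)); P[k]=(p+q)/2
c=(P['NR']+P['FL'])/2; c2=(P['FR']+P['NL'])/2; print(c,c2)
ax=P['FR']-P['NR'];ay=P['FL']-P['FR'];print(np.linalg.norm(ax),np.linalg.norm(ay),np.degrees(np.arctan2(ax[1],ax[0])),np.degrees(np.arctan2(-ay[0],ay[1])))
# wedge sub-pixel corners by line rectangles
for d,n,f in((a,'scene',(242,241)),(b,'side',(310,237))):
    hsv=cv2.cvtColor(d['color'],cv2.COLOR_BGR2HSV)
    m=cv2.inRange(hsv,(17,50,60),(32,200,255)); l=cv2.connectedComponents(m)[1]; m=(l==l[f[1],f[0]]).astype(np.uint8)
    c=cv2.findContours(m,0,1)[0][0]; print(n,cv2.approxPolyDP(c,3,True)[:,0].tolist())
cv2.imwrite('pics/z1.png',np.hstack([cv2.resize(a['color'][220:300,170:300],None,fx=3,fy=3,interpolation=cv2.INTER_CUBIC),cv2.resize(b['color'][205:285,290:420],None,fx=3,fy=3,interpolation=cv2.INTER_CUBIC)]))
E
```

```text
NR scene 246.8 184.7 [ 0.4442 -0.1112  0.044 ]
   side 269.2 246.5 [ 0.4418 -0.1109  0.044 ]
FR scene 267.4 229.3 [ 0.6187 -0.0817  0.036 ]
   side 295.4 222.3 [ 0.6169 -0.0818  0.036 ]
FL scene 338.1 203.9 [0.5812 0.1429 0.044 ]
NL scene 313.1 162.4 [0.4065 0.1125 0.052 ]
   side 221.1 223.5 [0.4033 0.1125 0.052 ]
[0.51211155 0.01591858 0.044     ] [0.51133952 0.0153912  0.044     ]
0.17741452857444504 0.2277376717602844 9.518291329646452 9.255408989676617
scene [[257, 232], [226, 234], [228, 249], [258, 246]]
side [[297, 235], [313, 245], [323, 239], [308, 230]]
```

View pics/z1.png

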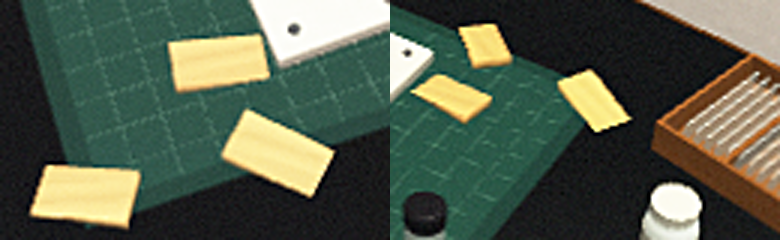

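```bash
python3 - <<'E'
from h import *
from scipy.spatial.transform import Rotation as R
from scipy.optimize import least_squares
s=status.sense(); M=R.from_rotvec(s['orientation']).as_matrix(); print(M.round(3))
a=load('scene0');b=load('side0')
# small corner-based pose: bottom corners of wedge
obs=[(a,(257.3,232),(1,1)),(a,(258.8,246),(1,-1)),(a,(228,249.5),(-1,-1)),(b,(296.5,235),(1,1)),(b,(308,229.5),(1,-1)),(b,(313.5,245.8),(-1,1)),(b,(323.7,239),(-1,-1))]
def f(p):
    c,si=np.cos(p[2]),np.sin(p[2]);r=[]
    for d,uv,(i,j) in obs:
        x,y=.045*i,.025*j; q=proj(d,(p[0]+c*x-si*y,p[1]+si*x+c*y,0)); r+=[q[0]-uv[0],q[1]-uv[1]]
    return r
r=least_squares(f,[.62,-.158,1.57]); print(r.x,np.degrees(r.x[2]),np.round(r.fun,1))
E
```

```text
[[-0.001 -0.392 -0.92 ]
 [-0.001 -0.92   0.392]
 [-1.     0.001 -0.   ]]
[ 0.61892728 -0.15686394  1.48325487] 84.98424409446005 [-0.2  0.3  0.   0.4 -0.   0.5  0.9 -0.3 -1.5 -0.3  0.2  0.4 -0.8  1.2]
```

>>> {"method": "servo_tool", "body": {"dr": [[0,0,-8],[0,0,-8],[0,0,-8],[0,0,-8],[0,0,-8],[0,0,-9],[0,0,-9],[0,0,-9]], "travel": [[10,-55,0],[10,-55,0],[10,-55,0],[10,-55,0],[10,-55,0],[10,-55,0],[10,-55,0],[10,-55,0]], "fingers": [0.2,0.2,0.2,0.2,0.2,0.2,0.2,0.2]}}

```text
clock: 1.15
eef_pos: [0.2953, 0.0643, 0.2314]
orientation: [-1.205, 1.211, 1.205]
wrist_force: [2.6, 0.1, -0.2]
grip_width: 0.017
```

>>> {"method": "servo_tool", "body": {"dr": [[0,0,0],[0,0,0],[0,0,0],[0,0,0],[0,0,0],[0,0,0],[0,0,0],[0,0,0]], "travel": [[15,-55,0],[15,-55,0],[15,-55,0],[15,-55,0],[15,-55,0],[15,-45,0],[60,0,-10],[60,0,-40]], "fingers": [0.2,0.2,0.2,0.2,0.2,0.2,0.2,0.2]}}

```text
clock: 2.15
eef_pos: [0.5001, -0.2555, 0.1875]
orientation: [-1.21, 1.209, 1.203]
wrist_force: [0.7, 0.1, -0.9]
grip_width: 0.017
```

>>> {"method": "servo_tool", "body": {"dr": [[0,0,0],[0,0,0],[0,0,0],[0,0,0]], "travel": [[60,0,-40],[53,0,-40],[0,0,-50],[0,0,0]], "fingers": [0.2,0.2,0.2,0.2]}}

```text
clock: 2.65
eef_pos: [0.5962, -0.2529, 0.0591]
orientation: [-1.201, 1.216, 1.217]
wrist_force: [0.2, -0.2, 0.7]
grip_width: 0.0168
```

```bash
python3 - <<'E'
from h import *
from scipy.spatial.transform import Rotation as R
s=status.sense(); print(s['eef_pos'],R.from_rotvec(s['orientation']).as_matrix().round(3).tolist())
cap('wrist','wrist1'); d=cap('side','side1'); e=cap('scene','scene1')
print(proj(d,s['eef_pos']),proj(e,s['eef_pos']))
cv2.imwrite('pics/z2.png',np.hstack([cv2.resize(d['color'][170:300,260:390],None,fx=3,fy=3,interpolation=cv2.INTER_CUBIC),cv2.resize(e['color'][170:300,150:280],None,fx=3,fy=3,interpolation=cv2.INTER_CUBIC)]))
E
```

```text
[ 0.5961858  -0.25288452  0.05910314] [[-0.011, -1.0, 0.002], [0.003, 0.002, 1.0], [-1.0, 0.011, 0.003]]
(np.float64(326.59056415708386), np.float64(240.02236388702363)) (np.float64(206.36437309704206), np.float64(229.4811053870537))
```

View pics/wrist1.png

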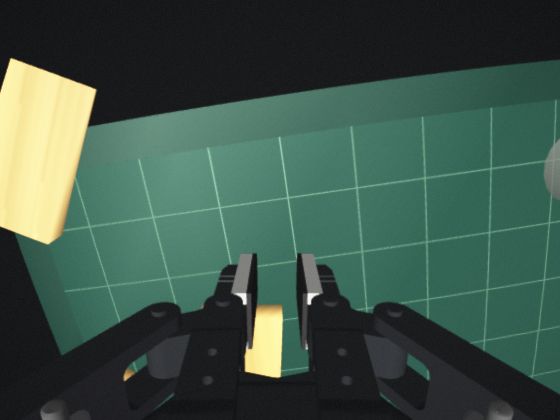

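View pics/z2.png

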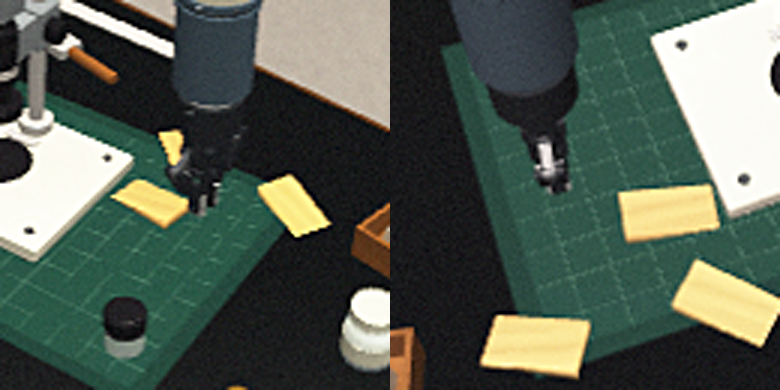

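>>> {"method": "servo_tool", "body": {"dr": [[0,0,0],[0,0,0],[0,0,0],[0,0,0],[0,0,0]], "travel": [[10,0,-15],[10,0,-15],[0,0,-10],[0,0,-6],[0,0,0]], "fingers": [0.2,0.2,0.2,0.2,0.2]}}

```text
clock: 3.42
eef_pos: [0.619, -0.254, 0.0177]
orientation: [-1.207, 1.211, 1.209]
wrist_force: [-0.8, -0.5, 0.3]
grip_width: 0.017
```

>>> {"method": "servo_tool", "body": {"dr": [[0,0,0],[0,0,0],[0,0,0],[0,0,0],[0,0,0]], "travel": [[0,0,-2],[0,0,-2],[0,0,-2],[0,0,-2],[0,0,0]], "fingers": [0.2,0.2,0.2,0.2,0.2]}}

```text
clock: 4.05
eef_pos: [0.6193, -0.254, 0.0101]
orientation: [-1.208, 1.21, 1.209]
wrist_force: [-1.2, -0.1, 1.0]
grip_width: 0.0174
```

>>> {"method": "servo_tool", "body": {"dr": [[0,0,0],[0,0,0],[0,0,0]], "travel": [[-2,0,-2],[0,0,-2],[0,0,0]], "fingers": [0.2,0.2,0.2]}}

```text
clock: 4.42
eef_pos: [0.6173, -0.254, 0.0061]
orientation: [-1.208, 1.21, 1.209]
wrist_force: [0.2, -0.9, 0.0]
grip_width: 0.0169
```

```bash
python3 - <<'E'
from h import *
d=cap('side','side2'); e=cap('scene','scene2');s=status.sense();print(s['eef_pos'],s['wrist_force'])
cv2.imwrite('pics/z3.png',np.hstack([cv2.resize(d['color'][200:270,280:350],None,fx=5.5,fy=5.5,interpolation=cv2.INTER_CUBIC),cv2.resize(e['color'][205:275,190:260],None,fx=5.5,fy=5.5,interpolation=cv2.INTER_CUBIC)]))
E
```

```text
[ 0.61748814 -0.25404845  0.00630814] [ 0.60726007 -0.1689492   0.41394851]
```

View pics/z3.png

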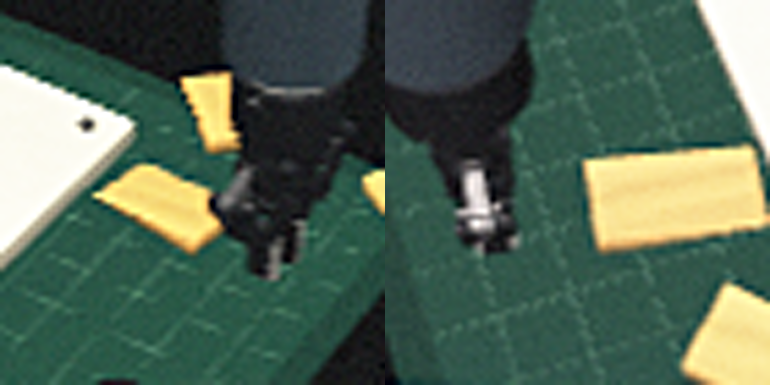

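>>> {"method": "servo_tool", "body": {"dr": [[0,0,0],[0,0,0],[0,0,0],[0,0,0],[0,0,0],[0,0,0],[0,0,0],[0,0,0]], "travel": [[0,10,-2],[0,10,0],[0,8,0],[0,4,0],[0,4,0],[0,4,0],[0,4,0],[0,4,0]], "fingers": [0.2,0.2,0.2,0.2,0.2,0.2,0.2,0.2]}}

```text
clock: 5.52
eef_pos: [0.6174, -0.207, 0.0047]
orientation: [-1.208, 1.21, 1.206]
wrist_force: [0.3, -0.1, -0.2]
grip_width: 0.0172
```

```bash
python3 - <<'E'
from h import *
d=cap('side','side3'); e=cap('scene','scene3');s=status.sense();print(s['eef_pos'],s['wrist_force'])
cv2.imwrite('pics/z4.png',np.hstack([cv2.resize(d['color'][200:270,280:350],None,fx=5.5,fy=5.5,interpolation=cv2.INTER_CUBIC),cv2.resize(e['color'][205:275,200:270],None,fx=5.5,fy=5.5,interpolation=cv2.INTER_CUBIC)]))
E
```

```text
[ 0.61741675 -0.20676919  0.00477898] [ 0.01892807 -1.64673286  0.08533906]
```

View pics/z4.png

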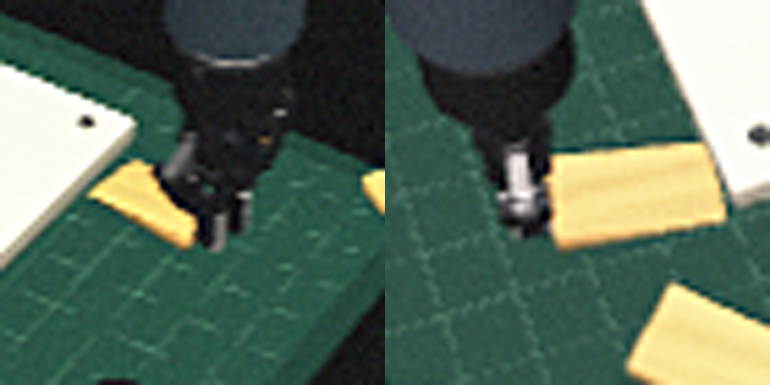

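>>> {"method": "servo_tool", "body": {"dr": [[0,0,0],[0,0,0],[0,0,0],[0,0,0],[0,0,0]], "travel": [[0,4,0],[0,4,0],[0,4,0],[0,4,0],[0,0,0]], "fingers": [0.2,0.2,0.2,0.2,0.2]}}

```text
clock: 6.25
eef_pos: [0.617, -0.1894, 0.0035]
orientation: [-1.208, 1.211, 1.21]
wrist_force: [-0.0, 0.4, -1.1]
grip_width: 0.0169
```

```bash
cat > look.py <<'E'
import sys
from h import *
k=sys.argv[1]
d=cap('side','side'+k); e=cap('scene','scene'+k);s=status.sense();print(s['clock'],s['eef_pos'].round(4),s['wrist_force'].round(2),s['wrist_torque'].round(2))
cv2.imwrite(f'pics/z{k}.png',np.hstack([cv2.resize(d['color'][200:270,270:340],None,fx=5.5,fy=5.5,interpolation=cv2.INTER_CUBIC),cv2.resize(e['color'][205:275,210:280],None,fx=5.5,fy=5.5,interpolation=cv2.INTER_CUBIC)]))
E
python3 look.py 5
```

```text
6.35 [ 0.6169 -0.1897  0.0035] [ 0.14 -0.9   0.99] [-0.07  0.   -0.  ]
```

View pics/z5.png

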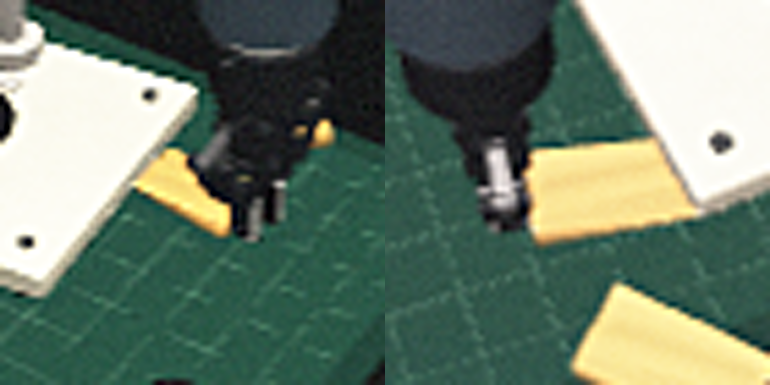

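```bash
python3 - <<'E'
from h import *
e=load('scene5')
f=lambda x,y,z:onz(e,210+(x-385)/5.5,205+y/5.5,z).round(4)
print('far edge bottom',f(541,244,0),f(695,215,0),'near top edge thick',f(530,150,.016),'near edge at plate',f(655,138,.008),'far top thick',f(530,235,.016))
d=load('side5'); g=lambda x,y,z:onz(d,270+x/5.5,200+y/5.5,z).round(4)
print('near bottom thick',g(230,237,0),'near bottom @plate',g(135,185,0), 'near top thick?',g(232,208,.016))
E
```

```text
far edge bottom [ 0.6445 -0.1742  0.    ] [ 0.645  -0.0913  0.    ] near top edge thick [ 0.5949 -0.1706  0.016 ] near edge at plate [ 0.5969 -0.1033  0.008 ] far top thick [ 0.6479 -0.1791  0.016 ]
near bottom thick [ 0.5986 -0.183   0.    ] near bottom @plate [ 0.5954 -0.0972  0.    ] near top thick? [ 0.6087 -0.1757  0.016 ]
```

>>> {"method": "servo_tool", "body": {"dr": [[0,0,0],[0,0,0],[0,0,0],[0,0,0]], "travel": [[0,3,0],[0,3,0],[0,3,0],[0,3,0]], "fingers": [0.2,0.2,0.2,0.2]}}

```text
clock: 6.85
eef_pos: [0.6176, -0.1779, 0.0047]
orientation: [-1.208, 1.209, 1.208]
wrist_force: [0.5, 0.3, 0.2]
grip_width: 0.0172
```

>>> {"method": "servo_tool", "body": {"dr": [[0,0,0],[0,0,0],[0,0,0],[0,0,0]], "travel": [[0,3,0],[0,3,0],[0,3,0],[0,3,0]], "fingers": [0.2,0.2,0.2,0.2]}}

```text
clock: 7.35
eef_pos: [0.6174, -0.1658, 0.0044]
orientation: [-1.208, 1.21, 1.208]
wrist_force: [-0.3, -0.6, 0.2]
grip_width: 0.0169
```

```bash
python3 look.py 6
```

```text
7.45 [ 0.617  -0.1656  0.0039] [ 0.72  0.13 -0.17] [ 0.02  0.02 -0.  ]
```

View pics/z6.png

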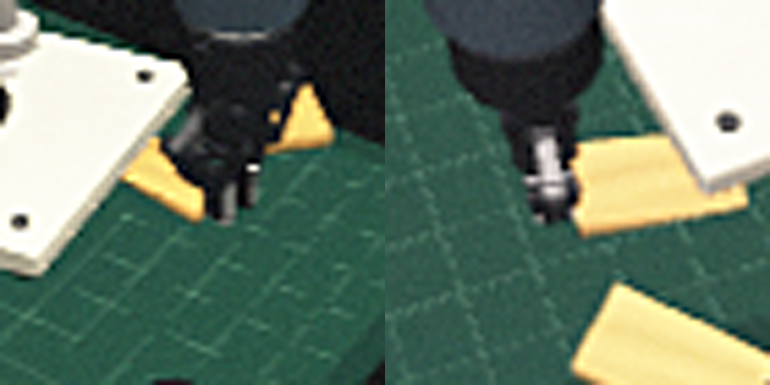

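```bash
cat > scr.py <<'E'
import sys
from h import *
# screws: dark blobs inside the white plate
def screws(d,guess):
    g=cv2.cvtColor(d['color'],cv2.COLOR_BGR2GRAY)
    out={}
    for k,(u,v) in guess.items():
        best=None
        n,l,st,ce=cv2.connectedComponentsWithStats((g<150).astype(np.uint8)[int(v)-9:int(v)+10,int(u)-9:int(u)+10])
        for i in range(1,n):
            if 3<=st[i,4]<40:
                p=ce[i]+(int(u)-9,int(v)-9); dd=np.hypot(p[0]-u,p[1]-v)
                if best is None or dd<best[0]: best=(dd,p,st[i,4])
        out[k]=best and (best[1].round(1).tolist(),int(best[2]))
    return out
GS={'NR':(246.8,184.7),'FR':(267.4,229.3),'FL':(338.1,203.9),'NL':(313.1,162.4)}
GD={'NR':(269.2,246.5),'FR':(295.4,222.3),'NL':(221.1,223.5)}
if __name__=='__main__':
  for k in sys.argv[1:]:
    print(k,screws(load('scene'+k),GS),screws(load('side'+k),GD))
E
python3 scr.py 0 3 5 6; python3 - <<'E'
from h import *
a=load('scene5')['color'];b=load('scene6')['color']
cv2.imwrite('pics/cmp.png',np.vstack([cv2.resize(x[130:270,200:400],None,fx=2,fy=2) for x in(a,b)]))
E
```

```text
0 {'NR': ([247.0, 184.7], 7), 'FR': ([267.5, 229.2], 10), 'FL': ([338.0, 204.0], 9), 'NL': ([313.0, 162.3], 7)} {'NR': ([269.0, 246.5], 6), 'FR': ([295.2, 222.4], 5), 'NL': ([221.0, 223.5], 6)}
3 {'NR': ([246.7, 184.9], 9), 'FR': ([267.5, 229.2], 10), 'FL': ([338.1, 203.9], 8), 'NL': ([313.0, 162.3], 7)} {'NR': ([269.0, 246.5], 6), 'FR': ([295.2, 221.6], 5), 'NL': ([221.0, 223.5], 6)}
5 {'NR': ([245.1, 188.1], 8), 'FR': ([270.5, 230.5], 12), 'FL': ([338.8, 203.0], 10), 'NL': None} {'NR': ([274.2, 243.6], 5), 'FR': ([296.7, 216.7], 3), 'NL': ([223.0, 226.2], 4)}
6 {'NR': None, 'FR': ([271.8, 227.0], 10), 'FL': ([339.6, 202.7], 9), 'NL': ([319.8, 170.5], 12)} {'NR': ([273.2, 239.8], 6), 'FR': ([295.8, 213.4], 5), 'NL': ([223.0, 225.8], 4)}
```

View pics/cmp.png

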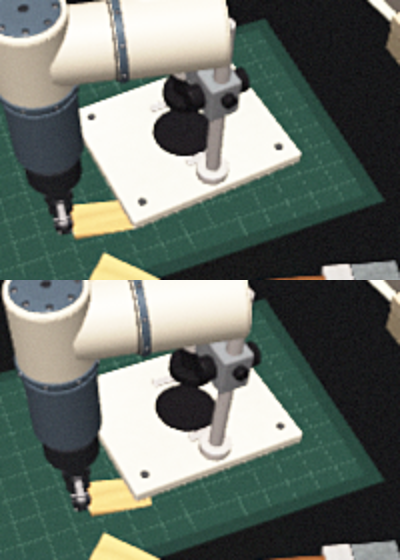

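```bash
python3 - <<'E'
from h import *
a=load('scene6');b=load('side6')
from scr import *
for nm,d,G in (('scene',a,{'FR':(271.8,227.0),'FL':(339.6,202.7)}),('side',b,{'NR':(273.2,239.8),'FR':(295.8,213.4)})):
    for k,uv in G.items(): print(nm,k,[onz(d,*uv,z)[:2].round(4).tolist() for z in(.036,.044)])
cv2.imwrite('pics/s6.png',b['color']); 
print(status.sense()['q'].round(3),status.sense()['tau'].round(2))
E
```

```text
scene FR [[0.6137, -0.0674], [0.6192, -0.0684]]
scene FL [[0.5722, 0.1514], [0.578, 0.1487]]
side NR [[0.4842, -0.0895], [0.4778, -0.096]]
side FR [[0.6606, -0.0452], [0.6529, -0.052]]
[-0.018  0.577  0.001  0.    -0.995  0.017] [ 7.770e+00 -4.960e+01  1.929e+01  4.380e+00  1.000e-02 -4.000e-02]
```

View pics/s6.png

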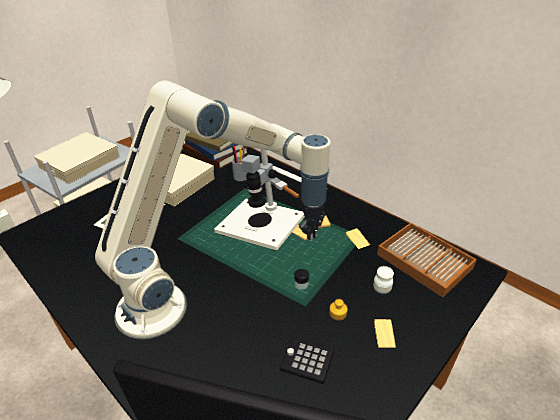

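View pics/scene6.png

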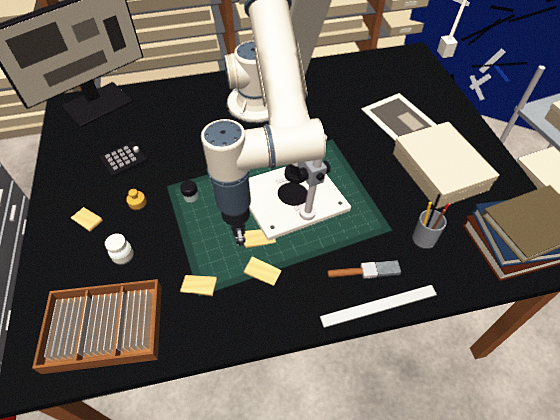

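>>> {"method": "servo_tool", "body": {"dr": [[0,0,0],[0,0,0],[0,0,0],[0,0,0],[0,0,0],[0,0,0],[0,0,0],[0,0,0]], "travel": [[0,-4,0],[0,-4,0],[0,-4,0],[0,-4,0],[0,-4,0],[0,-4,0],[0,-6,0],[0,-8,0]], "fingers": [0.2,0.2,0.2,0.2,0.2,0.2,0.2,0.2]}}

```text
clock: 8.45
eef_pos: [0.6183, -0.2034, 0.0049]
orientation: [-1.209, 1.208, 1.208]
wrist_force: [0.5, 0.1, -0.4]
grip_width: 0.017
```

```bash
python3 look.py 7; python3 scr.py 0 6 7; python3 - <<'E'
from h import *
print(status.sense()['q'].round(3),status.sense()['tau'].round(2))
E
```

```text
8.55 [ 0.6184 -0.2037  0.005 ] [-0.31  0.75  0.66] [0.02 0.02 0.02]
0 {'NR': ([247.0, 184.7], 7), 'FR': ([267.5, 229.2], 10), 'FL': ([338.0, 204.0], 9), 'NL': ([313.0, 162.3], 7)} {'NR': ([269.0, 246.5], 6), 'FR': ([295.2, 222.4], 5), 'NL': ([221.0, 223.5], 6)}
6 {'NR': None, 'FR': ([271.8, 227.0], 10), 'FL': ([339.6, 202.7], 9), 'NL': ([319.8, 170.5], 12)} {'NR': ([273.2, 239.8], 6), 'FR': ([295.8, 213.4], 5), 'NL': ([223.0, 225.8], 4)}
7 {'NR': ([245.0, 190.3], 7), 'FR': ([270.5, 233.5], 12), 'FL': ([338.2, 203.2], 8), 'NL': None} {'NR': ([275.5, 244.5], 4), 'FR': ([297.5, 218.5], 4), 'NL': ([224.0, 225.5], 6)}
[-0.079  0.595  0.037 -0.    -1.011  0.078] [-5.500e-01 -5.308e+01  2.039e+01  4.630e+00 -2.000e-02  1.000e-01]
```

View pics/scene7.png

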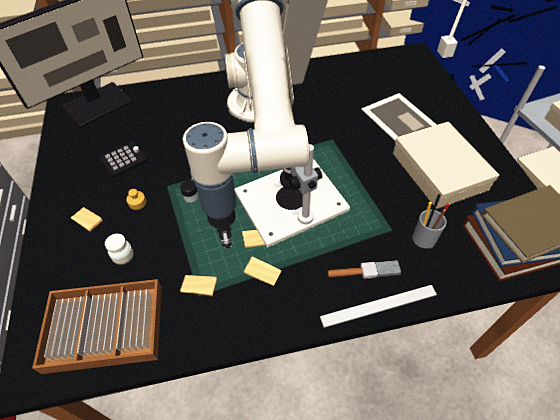

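View pics/z7.png

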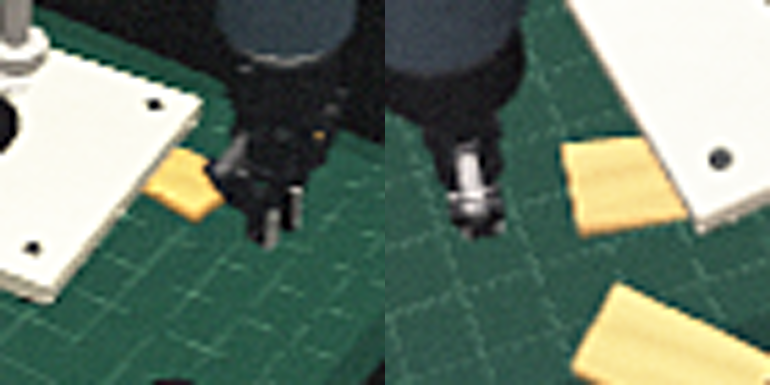

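```bash
cat > pose.py <<'E'
import sys
from h import *
from scipy.optimize import least_squares
from scipy.spatial.transform import Rotation as R
L={'NR':(-.089,-.114),'FR':(.089,-.114),'FL':(.089,.114),'NL':(-.089,.114)}
def pose(obs):
    # obs list (cam,key,(u,v)); p = x,y,z(of plate top centre),yaw,tiltx,tilty
    def f(p):
        Rm=R.from_euler('ZYX',[p[3],p[4],p[5]]).as_matrix();r=[]
        for d,k,uv in obs:
            q=proj(d,np.array([p[0],p[1],p[2]])+Rm@np.array([*L[k],0])); r+=[q[0]-uv[0],q[1]-uv[1]]
        return r
    r=least_squares(f,[.511,.015,.044,.16,0,0]); p=r.x
    Rm=R.from_euler('ZYX',p[3:]).as_matrix(); o=p[:3]+Rm@[0,0,-.044]
    print('origin',o.round(4),'yaw',np.degrees(p[3]).round(2),'z-axis',Rm[:,2].round(4),'tilt',np.arccos(Rm[2,2]).round(4),'rms',np.sqrt(np.mean(r.fun**2)).round(2))
    print('foot',(p[:3]+Rm@[.089,-.114,-.036]).round(4),'check',(p[:3]+Rm@[-.089,.114,0]).round(4)); return p
if __name__=='__main__':
    from scr import *
    for k in sys.argv[1:]:
        a=load('scene'+k);b=load('side'+k); s=screws(a,GS);t=screws(b,GD); print(k)
        pose([(a,n,v[0]) for n,v in s.items() if v and n!='NL' or (v and k=='0')]+[(b,n,v[0]) for n,v in t.items() if v])
E
python3 pose.py 0 3 5 6 7
```

```text
0
origin [ 0.5087  0.0176 -0.0018] yaw 9.65 z-axis [ 0.0516 -0.0234  0.9984] tilt 0.0566 rms 0.17
foot [ 0.6157 -0.08   -0.0016] check [0.4044 0.114  0.0499]
3
origin [ 0.5102  0.0178 -0.001 ] yaw 9.56 z-axis [ 0.0372 -0.0242  0.999 ] tilt 0.0444 rms 0.23
foot [ 0.617  -0.08    0.0007] check [0.4053 0.1143 0.0493]
5
origin [0.5196 0.0128 0.0022] yaw 14.25 z-axis [-0.0064  0.0276  0.9996] tilt 0.0283 rms 0.17
foot [ 0.6338 -0.0755  0.0134] check [0.405  0.1026 0.043 ]
6
origin [0.5196 0.0132 0.0105] yaw 14.24 z-axis [-0.0172  0.0971  0.9951] tilt 0.0988 rms 0.13
foot [ 0.6338 -0.0741  0.029 ] check [0.4046 0.1055 0.0437]
7
origin [ 5.206e-01  1.240e-02 -5.000e-04] yaw 14.79 z-axis [ 0.0277 -0.0101  0.9996] tilt 0.0295 rms 0.14
foot [ 0.6359 -0.0752  0.0034] check [0.4068 0.0994 0.0476]
```

```bash
python3 - <<'E'
from h import *
a=load('scene7');b=load('side7')
for z in (.2,.25,.3,.35,.4): print(z,np.round(proj(a,(.618,-.204,z))),np.round(proj(b,(.618,-.204,z))))
cv2.imwrite('pics/b7.png',cv2.resize(b['color'][60:320,80:360],None,fx=2.3,fy=2.3))
cv2.imwrite('pics/a7.png',cv2.resize(a['color'][0:260,150:400],None,fx=2.3,fy=2.3))
for x,y,z in((.3,0,.5),(.3,0,.4),(.5,0,.4),(.5,0,.5),(.6,0,.4),(.6,0,.3),(0,0,.1)): print(x,y,z,np.round(proj(a,(x,y,z))),np.round(proj(b,(x,y,z))))
E
```

```text
0.2 [218. 201.] [322. 201.]
0.25 [216. 189.] [322. 189.]
0.3 [213. 175.] [323. 177.]
0.35 [210. 161.] [324. 164.]
0.4 [206. 145.] [324. 151.]
0.3 0 0.5 [267.  15.] [203. 138.]
0.3 0 0.4 [269.  51.] [207. 167.]
0.5 0 0.4 [286.  97.] [254. 144.]
0.5 0 0.5 [285.  60.] [253. 116.]
0.6 0 0.4 [295. 125.] [275. 134.]
0.6 0 0.3 [295. 156.] [276. 158.]
0 0 0.1 [255.  80.] [144. 288.]
```

View pics/b7.png

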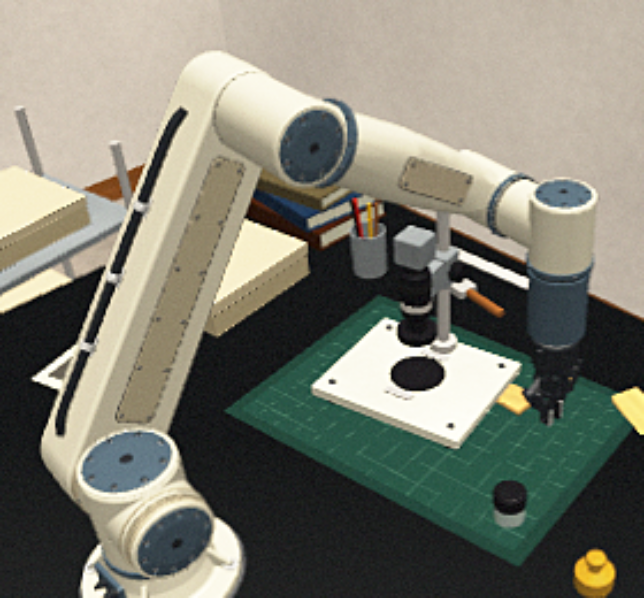

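View pics/a7.png

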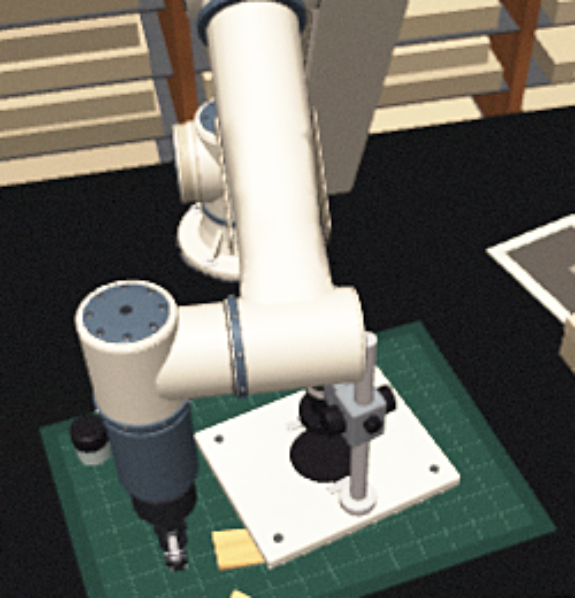

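```bash
python3 - <<'E'
from h import *
e=load('scene7')
f=lambda x,y,z:onz(e,210+(x-385)/5.5,205+y/5.5,z).round(4)
print('far bottom thick',f(581,237,0),'far bottom @plate',f(683,219,0),'near top thick',f(562,145,.016),'near top @plate',f(643,137,.009))
d=load('side7'); g=lambda x,y,z:onz(d,270+x/5.5,200+y/5.5,z).round(4)
print('near bottom thick',g(195,222,0),'near bottom @plate',g(143,192,0))
E
```

```text
far bottom thick [ 0.6449 -0.1528  0.    ] far bottom @plate [ 0.646 -0.098  0.   ] near top thick [ 0.5956 -0.1534  0.016 ] near top @plate [ 0.5955 -0.1096  0.009 ]
near bottom thick [ 0.5941 -0.1548  0.    ] near bottom @plate [ 0.5935 -0.1065  0.    ]
```

>>> {"method": "servo_tool", "body": {"dr": [[0,0,0],[0,0,0],[6,0,0],[6,0,0],[6,0,0],[6,0,0],[0,0,0],[0,0,0]], "travel": [[0,-10,10],[0,-10,10],[0,0,5],[0,0,0],[0,0,0],[0,0,0],[0,0,0],[0,0,0]], "fingers": [0.2,0.2,0.2,0.2,0.2,0.2,0.2,0.2]}}

```text
clock: 9.55
eef_pos: [0.6178, -0.2243, 0.0298]
orientation: [-0.896, 0.897, 1.377]
wrist_force: [0.8, 0.9, 1.2]
grip_width: 0.017
```

```bash
python3 look.py 8; python3 pose.py 7 8;python3 - <<'E'
from h import *
from scipy.spatial.transform import Rotation as R
s=status.sense(); print(s['q'].round(3),R.from_rotvec(s['orientation']).as_matrix().round(3).tolist())
a=load('scene8')['color'];b=load('side8')['color']
cv2.imwrite('pics/ab8.png',np.hstack([a[60:320,150:430],b[60:320,80:360]]))
E
```

```text
9.65 [ 0.6178 -0.2234  0.0301] [-0.19 -0.15  0.31] [-1.18 -0.06 -0.02]
7
origin [ 5.206e-01  1.240e-02 -5.000e-04] yaw 14.79 z-axis [ 0.0277 -0.0101  0.9996] tilt 0.0295 rms 0.14
foot [ 0.6359 -0.0752  0.0034] check [0.4068 0.0994 0.0476]
8
origin [ 5.212e-01  1.260e-02 -5.000e-04] yaw 14.57 z-axis [ 0.0232 -0.0155  0.9996] tilt 0.0279 rms 0.18
foot [ 0.6362 -0.0755  0.0035] check [0.4075 0.0999 0.0476]
[-0.341  0.718  0.407 -0.397 -1.42   0.433] [[0.0, -1.0, -0.0], [0.406, -0.0, 0.914], [-0.914, -0.0, 0.406]]
```

View pics/ab8.png

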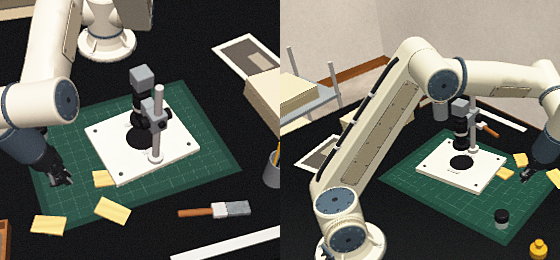

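>>> {"method": "servo_tool", "body": {"dr": [[0,0,0],[0,0,0],[0,0,0],[0,0,0],[0,0,0],[0,0,0],[0,0,0],[0,0,0]], "travel": [[5,20,-5],[5,15,-5],[0,5,-5],[0,0,-5],[0,0,-2],[0,0,-2],[0,0,-2],[0,0,0]], "fingers": [0.2,0.2,0.2,0.2,0.2,0.2,0.2,0.2]}}

```text
clock: 10.65
eef_pos: [0.6275, -0.1844, 0.0035]
orientation: [-0.895, 0.896, 1.377]
wrist_force: [1.1, -0.7, -0.0]
grip_width: 0.0174
```

>>> {"method": "servo_tool", "body": {"dr": [[0,0,0],[0,0,0],[0,0,0]], "travel": [[0,0,-1],[0,0,-1],[0,0,0]], "fingers": [0.2,0.2,0.2]}}

```text
clock: 11.02
eef_pos: [0.6276, -0.1845, 0.0032]
orientation: [-0.896, 0.896, 1.378]
wrist_force: [-2.5, 0.3, 10.0]
grip_width: 0.0172
```

>>> {"method": "servo_tool", "body": {"dr": [[0,0,0],[0,0,0],[0,0,0],[0,0,0],[0,0,0],[0,0,0],[0,0,0]], "travel": [[0,0,3],[0,5,0],[0,5,0],[0,3,0],[0,3,0],[0,3,0],[0,0,0]], "fingers": [0.2,0.2,0.2,0.2,0.2,0.2,0.2]}}

```text
clock: 11.9
eef_pos: [0.6275, -0.1648, 0.0043]
orientation: [-0.894, 0.896, 1.378]
wrist_force: [0.2, -1.0, -0.3]
grip_width: 0.017
```

>>> {"method": "servo_tool", "body": {"dr": [[0,0,0],[0,0,0]], "travel": [[0,2,0],[0,2,0]], "fingers": [0.2,0.2]}}

```text
clock: 12.15
eef_pos: [0.6275, -0.1627, 0.0044]
orientation: [-0.897, 0.898, 1.377]
wrist_force: [0.2, -5.4, 0.0]
grip_width: 0.0171
```

>>> {"method": "servo_tool", "body": {"dr": [[0,0,0],[0,0,0]], "travel": [[0,2,0],[0,2,0]], "fingers": [0.2,0.2]}}

```text
clock: 12.4
eef_pos: [0.6273, -0.1588, 0.0043]
orientation: [-0.896, 0.898, 1.377]
wrist_force: [-0.3, -6.1, 0.1]
grip_width: 0.0167
```

```bash
python3 look.py 9; python3 pose.py 9
```

```text
12.5 [ 0.6273 -0.1582  0.0043] [-0.56 -4.66 -0.01] [-2.87  0.22  0.17]
9
origin [ 5.207e-01  1.220e-02 -3.000e-04] yaw 14.74 z-axis [ 0.0237 -0.0103  0.9997] tilt 0.0259 rms 0.13
foot [ 0.6359 -0.0755  0.0041] check [0.4068 0.0993 0.0474]
```

View pics/z9.png

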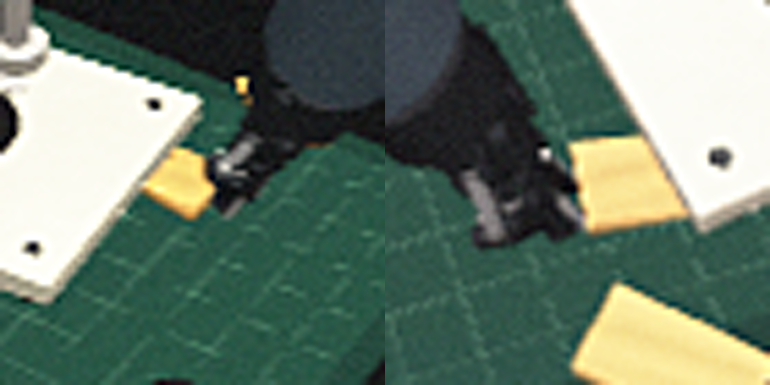

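>>> {"method": "servo_tool", "body": {"dr": [[0,0,0],[0,0,0],[0,0,0],[0,0,0],[0,0,0]], "travel": [[0,2,0],[0,2,0],[0,2,0],[0,2,0],[0,2,0]], "fingers": [0.2,0.2,0.2,0.2,0.2]}}

```text
clock: 13.12
eef_pos: [0.6273, -0.1481, 0.0043]
orientation: [-0.895, 0.898, 1.377]
wrist_force: [-1.0, -5.1, -0.8]
grip_width: 0.017
```

```bash
python3 look.py 10; python3 pose.py 10
```

```text
13.225 [ 0.6273 -0.1476  0.0043] [-0.85 -4.35 -0.19] [-2.69  0.21  0.14]
10
origin [ 0.5205  0.0122 -0.0009] yaw 14.67 z-axis [ 0.0163 -0.0049  0.9999] tilt 0.017 rms 0.13
foot [ 0.6356 -0.0756  0.0048] check [0.4063 0.0997 0.0454]
```

View pics/z10.png

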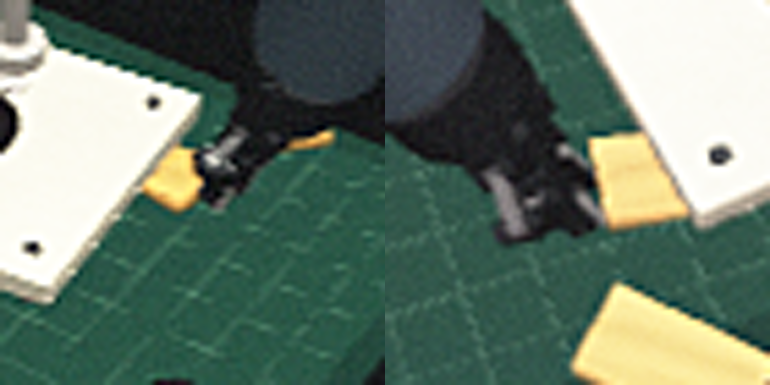

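Climbing steadily with the stand staying put. Continue in small steps.

>>> {"method": "servo_tool", "body": {"dr": [[0,0,0],[0,0,0],[0,0,0]], "travel": [[0,2,0],[0,2,0],[0,2,0]], "fingers": [0.2,0.2,0.2]}}

```text
clock: 13.6
eef_pos: [0.6274, -0.1413, 0.0043]
orientation: [-0.895, 0.897, 1.378]
wrist_force: [-0.9, -5.6, 0.1]
grip_width: 0.0172
```

>>> {"method": "servo_tool", "body": {"dr": [[0,0,0],[0,0,0]], "travel": [[0,1,0],[0,1,0]], "fingers": [0.2,0.2]}}

```text
clock: 13.85
eef_pos: [0.6274, -0.14, 0.0043]
orientation: [-0.896, 0.897, 1.377]
wrist_force: [-1.8, -7.2, -0.4]
grip_width: 0.0169
```

>>> {"method": "servo_tool", "body": {"dr": [[0,0,0],[0,0,0]], "travel": [[0,1,0],[0,1,0]], "fingers": [0.2,0.2]}}

```text
clock: 14.1
eef_pos: [0.6274, -0.1388, 0.0043]
orientation: [-0.896, 0.898, 1.377]
wrist_force: [-1.0, -9.5, -0.0]
grip_width: 0.0174
```

```bash
python3 look.py 11; python3 pose.py 11
```

```text
14.2 [ 0.6274 -0.1386  0.0043] [-1.31 -8.57 -0.07] [-4.02  0.3   0.21]
11
origin [ 5.211e-01  1.210e-02 -5.000e-04] yaw 14.88 z-axis [0.0017 0.0041 1.    ] tilt 0.0045 rms 0.14
foot [ 0.6364 -0.0752  0.0077] check [0.4059 0.0996 0.0434]
```

>>> {"method": "servo_tool", "body": {"dr": [[0,0,0],[0,0,0],[0,0,0]], "travel": [[0,1,0],[0,1,0],[0,0,0]], "fingers": [0.2,0.2,0.2]}}

```text
clock: 14.58
eef_pos: [0.6274, -0.1374, 0.0043]
orientation: [-0.897, 0.899, 1.376]
wrist_force: [-1.9, -9.7, -0.0]
grip_width: 0.0171
```

```bash
python3 look.py 12; python3 pose.py 12
```

```text
14.675 [ 0.6274 -0.1374  0.0043] [-1.74 -9.93 -0.38] [-4.61  0.35  0.21]
12
origin [ 5.211e-01  1.210e-02 -5.000e-04] yaw 14.88 z-axis [0.0017 0.0041 1.    ] tilt 0.0045 rms 0.14
foot [ 0.6364 -0.0752  0.0077] check [0.4059 0.0996 0.0434]
```

View pics/z12.png

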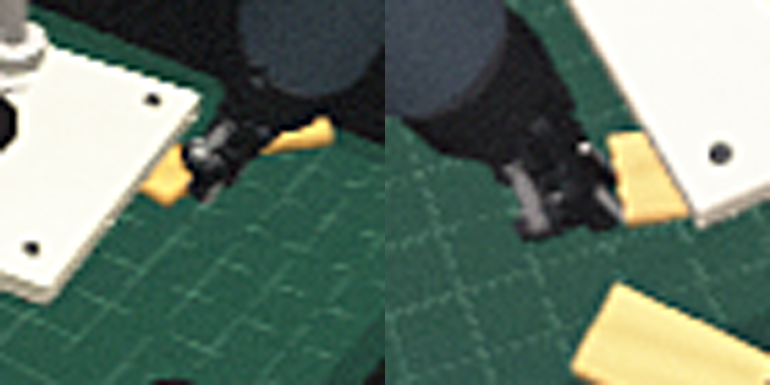

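>>> {"method": "servo_tool", "body": {"dr": [[0,0,0],[0,0,0],[0,0,0],[0,0,0],[0,0,0],[0,0,0],[0,0,0],[0,0,0]], "travel": [[0,-8,0],[0,-15,2],[0,-25,10],[0,-30,20],[-5,-20,40],[-10,-5,45],[-20,0,45],[-30,0,40]], "fingers": [0.2,0.2,0.2,0.2,0,0,0,0]}}

```text
clock: 15.68
eef_pos: [0.5622, -0.2381, 0.2078]
orientation: [-0.895, 0.895, 1.378]
wrist_force: [0.8, -0.0, -0.3]
grip_width: 0.0002
```

>>> {"method": "servo_tool", "body": {"dr": [[0,0,0],[0,0,0],[-4,0,0],[-4,0,0],[-4,0,0],[-4,0,0],[-4,0,0],[-4,0,0]], "travel": [[-40,0,30],[-40,0,0],[-40,0,0],[-40,0,0],[-40,0,0],[-20,30,0],[0,30,0],[0,30,0]], "fingers": [0,0,0,0,0,0,0,0]}}

```text
clock: 16.68
eef_pos: [0.3421, -0.1472, 0.2369]
orientation: [-1.209, 1.21, 1.205]
wrist_force: [1.7, 0.6, 1.2]
grip_width: -0.0001
```

```bash
python3 look.py 13; python3 pose.py 13;python3 - <<'E'
from h import *
from scipy.spatial.transform import Rotation as R
s=status.sense(); print(s['q'].round(3),R.from_rotvec(s['orientation']).as_matrix().round(3).tolist())
E
```

```text
16.775 [ 0.3423 -0.1447  0.2368] [ 0.36 -0.09 -0.09] [-0.02 -0.03 -0.03]
13
origin [ 5.211e-01  1.210e-02 -5.000e-04] yaw 14.88 z-axis [0.0017 0.0041 1.    ] tilt 0.0045 rms 0.14
foot [ 0.6364 -0.0752  0.0077] check [0.4059 0.0996 0.0434]
[ 0.028 -0.111 -0.279 -0.    -1.402 -0.023] [[0.002, -1.0, -0.005], [0.0, -0.005, 1.0], [-1.0, -0.002, 0.0]]
```

View pics/scene13.png

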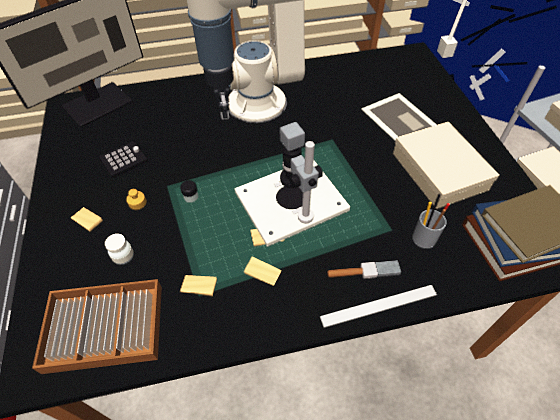

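>>> {"method": "servo_tool", "body": {"dr": [[0,0,0],[0,0,0],[0,0,0],[0,0,0],[0,0,0],[0,0,0],[0,0,0],[0,0,0]], "travel": [[0,50,0],[0,50,0],[0,50,0],[0,50,0],[10,30,-10],[25,15,-35],[25,0,-40],[0,0,-40]], "fingers": [0,0,0,0,0,0,0,0]}}

```text
clock: 17.77
eef_pos: [0.4038, 0.0971, 0.11]
orientation: [-1.206, 1.21, 1.208]
wrist_force: [-1.1, 0.7, -1.1]
grip_width: 0.0
```

>>> {"method": "servo_tool", "body": {"dr": [[0,0,0],[0,0,0]], "travel": [[0,0,-20],[0,0,0]], "fingers": [0,0]}}

```text
clock: 18.02
eef_pos: [0.4017, 0.0961, 0.0902]
orientation: [-1.207, 1.214, 1.209]
wrist_force: [0.5, -0.1, 0.4]
grip_width: 0.0002
```

```bash
python3 look.py 14; python3 pose.py 14;python3 - <<'E'
from h import *
a=load('scene14')['color'];b=load('side14')['color']
cv2.imwrite('pics/ab14.png',np.hstack([a[60:320,150:430],b[60:320,100:380]]))
E
```

```text
18.125 [0.4032 0.0971 0.0922] [ 0.34 -0.39  0.63] [ 0.03 -0.01  0.02]
14
origin [ 5.211e-01  1.210e-02 -5.000e-04] yaw 14.88 z-axis [0.0017 0.0041 1.    ] tilt 0.0045 rms 0.14
foot [ 0.6364 -0.0752  0.0077] check [0.4059 0.0996 0.0434]
```

View pics/ab14.png

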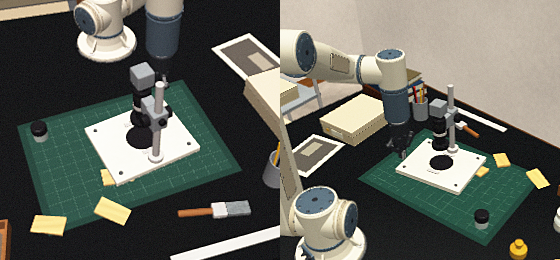

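>>> {"method": "servo_tool", "body": {"dr": [[0,0,0],[0,0,0],[0,0,0],[0,0,0]], "travel": [[2,2,-20],[0,0,-15],[0,0,-5],[0,0,-3]], "fingers": [0,0,0,0]}}

```text
clock: 18.62
eef_pos: [0.4052, 0.0993, 0.0491]
orientation: [-1.208, 1.208, 1.208]
wrist_force: [0.6, 0.1, 0.3]
grip_width: 0.0
```

>>> {"method": "servo_tool", "body": {"dr": [[0,0,0],[0,0,0],[0,0,0]], "travel": [[0,0,-2],[0,0,-1],[0,0,0]], "fingers": [0,0,0]}}

```text
clock: 19.0
eef_pos: [0.4046, 0.099, 0.0454]
orientation: [-1.208, 1.21, 1.208]
wrist_force: [0.2, 0.6, -0.4]
grip_width: 0.0001
```

>>> {"method": "servo_tool", "body": {"dr": [[0,0,0],[0,0,0]], "travel": [[0,0,-1],[0,0,-1]], "fingers": [0,0]}}

```text
clock: 19.25
eef_pos: [0.4046, 0.099, 0.0436]
orientation: [-1.208, 1.21, 1.208]
wrist_force: [-3.9, 0.4, 10.7]
grip_width: -0.0001
```

>>> {"method": "servo_tool", "body": {"dr": [[0,0,0],[0,0,0]], "travel": [[0,0,-1],[0,0,0]], "fingers": [0,0]}}

```text
clock: 19.5
eef_pos: [0.4046, 0.099, 0.0435]
orientation: [-1.209, 1.209, 1.208]
wrist_force: [-5.5, -0.4, 14.1]
grip_width: -0.0003
```

>>> {"method": "servo_tool", "body": {"dr": [[0,0,0],[0,0,0],[0,0,0],[0,0,0]], "travel": [[0,0,0.4],[0,0,0],[0,0,0],[0,0,0]], "fingers": [0,0,0,0]}}

```text
clock: 20.0
eef_pos: [0.4046, 0.099, 0.0436]
orientation: [-1.209, 1.209, 1.208]
wrist_force: [-3.4, 0.9, 9.9]
grip_width: -0.0
```

```bash
python3 look.py 15; python3 pose.py 15
```

```text
20.1 [0.4046 0.099  0.0436] [-3.84 -0.94  9.9 ] [ 0.01  1.55 -0.02]
15
origin [ 5.215e-01  1.200e-02 -1.000e-04] yaw 14.79 z-axis [-2.0e-04  2.6e-03  1.0e+00] tilt 0.0026 rms 0.12
foot [ 0.6366 -0.0754  0.0081] check [0.4063 0.0997 0.0436]
```

>>> {"method": "servo_tool", "body": {"dr": [[0,0,0],[0,0,0],[0,0,0],[0,0,0],[0,0,0],[0,0,0],[0,0,0]], "travel": [[0,0,2],[0,0,10],[-10,0,40],[-15,0,40],[-15,20,40],[-15,40,20],[0,0,0]], "fingers": [0,0,0,0,0,0,0]}}

```text
clock: 20.98
eef_pos: [0.3497, 0.1613, 0.1969]
orientation: [-1.21, 1.203, 1.21]
wrist_force: [-0.3, -0.1, -0.7]
grip_width: -0.0
```

```bash
python3 look.py 16; python3 pose.py 16; python3 scr.py 16; python3 - <<'E'
from h import *
a=load('scene16');b=load('side16')
print(onz(a,*proj(a,(.62,-.0825,0)),0))
a=a['color'];b=b['color']
cv2.imwrite('pics/ab16.png',np.hstack([cv2.resize(a[140:280,180:320],None,fx=2.8,fy=2.8),cv2.resize(b[180:320,210:350],None,fx=2.8,fy=2.8)]))
E
```

```text
21.075 [0.3492 0.159  0.1948] [-0.31 -0.14 -1.15] [-0.04  0.    0.02]
16
origin [ 5.212e-01  1.210e-02 -4.000e-04] yaw 14.86 z-axis [5.0e-04 4.3e-03 1.0e+00] tilt 0.0043 rms 0.13
foot [ 0.6364 -0.0753  0.0079] check [0.4059 0.0996 0.0433]
16 {'NR': ([244.9, 190.1], 8), 'FR': ([270.5, 232.4], 11), 'FL': ([338.4, 203.1], 11), 'NL': None} {'NR': ([275.5, 244.5], 4), 'FR': ([297.2, 217.6], 5), 'NL': ([223.8, 226.4], 5)}
[ 0.62   -0.0825  0.    ]
```

View pics/ab16.png

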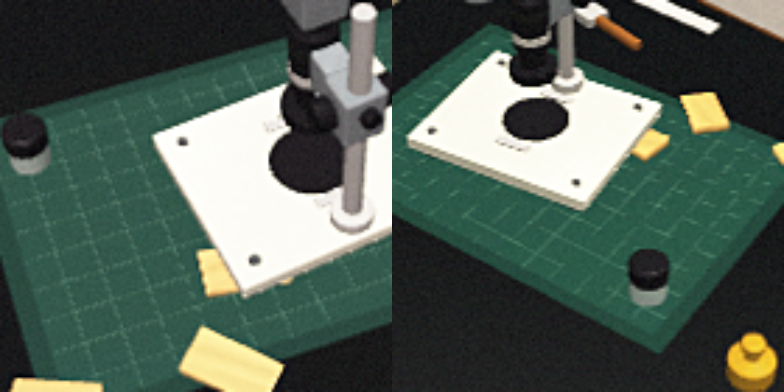

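```bash
python3 -c "
from rig import arm; print(arm.job_done())"
```

```text
the job is handed in; nothing more can be done
None
```

The microscope is level, with its bare foot on the wedge nearest the robot. It held level when I pressed the near left corner. However, I moved the microscope about 13 mm and turned it about 5° by mistake on the way. The job is handed in.

**What went wrong:** On my first push the tool pointed straight down, and the forearm ran into the upper part of the microscope (the pole or camera). That tipped it to about 0.10 rad (limit 0.14). I backed off, tilted the tool 24° so the forearm cleared it, and finished the push with only the fingertips on the wedge. I did not move the microscope back.

**Last checks:**

| Check | Measured | Limit or expected |
|---|---|---|
| Tilt after the push and the press | about 0.004 rad | below 0.010 rad |
| Force to push the wedge | about 5 N while climbing, near 10 N at the end | over 10 N once level |
| Press on the near left corner | 10–14 N for about 0.9 s, about 1 mm from the screw position worked out from the pictures | 5–15 N, within 30 mm |
| Tilt while pressed | about 0.003 rad | below 0.010 rad |
| Microscope moved from its start | about 13–14 mm | 20 mm at the end |

- **Not measured directly:** The wedge force on the bare foot comes from the push force and the level base. The force between the forearm and the microscope comes only from joint torque, which suggests roughly 15 N.
- **Foot position:** The bare foot rests about 15 mm to one side of the wedge's centreline, still on the wedge.
- **Bystanders:** I saw no sign in the pictures that anything else had moved, but I did not measure them. The arm ended clear of everything.

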